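# Put the moulding forms back in their boards

## Robot

A 6-joint arm with a two-finger parallel gripper is mounted at the origin on a cart in front of the work surface, level with it; the furniture and walls round the work are solid. World frame = base frame: x ahead of the robot, y to its left, z up, the work surface at z = 0. Lengths are in mm, angles in rad, forces in N, time in s.
With the tool pointing down it reaches from about 350 to 875 mm from the base axis. Payload 4.2 kg.
Tool frame: the origin (TCP) lies midway between the tips of the shut fingers; the grasp point (between the pads) lies 19 mm behind it; z points along the fingers, y is the line along which they close (so a half turn about z gives the same grasp; the last joint's range is limited). The gripper opens to 85 mm and grips with 20 to 120 N. Pads are 22 mm wide; open, the fingers measure 114 mm over their backs; the gripper's body (76 mm by 85 mm) begins 54 mm behind the grasp point. The pads swing forward as they close: fully open they stand 13 mm farther back than shut.
Start: joints at [1.599, 0.385, 0.008, 0, -1.194, -0.259], TCP at [142.941, 608.413, 195.012] pointing down, gripper open.
Joint ranges: [-3.14, 3.14], [-1.21, 2.06], [-1.07, 1.41], [-3.16, 2.05], [-2.99, -0.16], [-3.1, 3.1]. Speed limits (rad/s): [2.79, 2.79, 3.14, 3.14, 3.14, 3.14].

## Interface

Orientations are given as a unit quaternion [x, y, z, w].
In Python, from bench import arm gives the robot as it stands. The module is installed in compiled form; this text tells all that it offers.
- The arm moves only by the shell command python3 -m handwheel 'ROWS' [OPENING]. ROWS is JSON, a list of rows, each an object of numbers: "x", "y", "z": the shift along the world's x, y, z each as a share of 20 cm, from -1 to 1; "ax", "ay", "az": the turn, a rotation vector about the world's x, y, z each as a share of 90 degrees, from -1 to 1. In form: [{"x": .., "y": .., "z": .., "ax": .., "ay": .., "az": ..}, ...]. A call has exactly 8 rows; each row shifts and turns the commanded pose from where the row before left it; what a row does not reach is not made up. A row lasts 1/10 s, in which the tool goes at most 50 mm and 8.59 degrees, less where a joint would pass 70% of its speed; a pose out of reach is approached as far as the arm can. A call with a number of a shift or a turn outside -1 to 1 is refused whole. A call with a gripper value outside its range is refused whole. OPENING is the opening, from -1 (shut) to 1 (fully open), set as the call begins (- or left out, the last holds). The fingers move at their own pace and stop on an object; the grip force is fixed at half the most. Time passes only in rows, so rows that do not move let the fingers close, or fill a call up. It gives the time, the measured TCP pose, the force, the opening and the grip force at its end, in the units of the state.
- arm.read_state(): the state, without advancing time (a new reading comes with each control period).
- arm.get_image(name): name is "side" or "top"; returns the picture (384x512x3 uint8, red, green, blue); there is no depth.
- arm.camera_params(name): a dict with "K" (3x3 intrinsics, pixels), "position" and "orientation" of the camera in the world. Camera axes: x right, y down, z forward; pixel columns grow to the right and rows downward; lengths in mm; the calibration is good to about 2 mm. A picture is of the moment at which its call begins. camera_params takes no time and is no camera call.
- arm.job_done(): hands the job in; it is judged then, once.
The state is a dict: "clock": time; "joints": joint angles; "joint_vel": joint speeds; "joint_efforts": joint torques, N m; "position": TCP position; "ee_rot": TCP orientation; "contact_force": force on the tool from outside, world axes, zero at the start; "wrist_torque": the same for the moment, N m; "gripper_width": finger opening in mm; "grasp_force": force on a finger pad.
Only numpy, scipy, OpenCV 4.12 (cv2) and the standard library are available. Lean on these libraries where they do the work, as an engineer would, in place of code of your own. Each camera call takes 0.05 s, during which the arm holds its last target. There are 200 camera calls.

## Task

The four wooden leather-moulding forms have been left piled on one another. Take the pile apart and set each form flat in the cut-out of its own board, the one whose cut-out has the form's shape and size; let none of them tip over on to its side, and leave the dish of rivets where it stands.

Things in the scene. Friction and masses are not known exactly. Their poses are not given: they have to be found in the camera images.
- long_form: Loose solid block of brown wood, the long oblong form at the bottom of the pile, 140 x 56 mm and 36 mm high. It lies on the bench and carries the square and the round form side by side, their centres 38 mm to either side of its middle along its length, in either order. Origin: centre of the underside, z up. x runs along its longer side, y along the shorter. 
- square_form: Loose solid block of brown wood, the square form, 46 x 46 mm and 36 mm high. It stands on one half of the long form, its sides within 0.3 rad of those of the long form. Origin: centre of the underside, z up. x and y run along its sides.
- round_form: Loose solid block of brown wood, the round form (an upright short cylinder), 52 mm across and 36 mm high. It stands on the other half of the long form. Origin: centre of the underside, z up. Its yaw has no meaning.
- small_form: Loose solid block of brown wood, the small oblong form, uppermost of all, 46 x 24 mm and 36 mm high. It stands on the square or on the round form, whichever it happens to be. Origin: centre of the underside, z up. x runs along its longer side, y along the shorter. 
- long_board: Fixed board of light plywood with a cork-floored cut-out in its middle, a long rectangle; the board is 184 x 100 mm and 16 mm thick, the cut-out 156 x 72 mm, 10 mm deep, so its floor is 6 mm above the origin. It gives 8 mm of room all round its form. Origin: centre of the underside, on the bench. x runs along its longer side, y along the shorter. It does not move.
- square_board: Fixed board of light plywood with a cork-floored cut-out in its middle, a square; the board is 90 x 90 mm and 16 mm thick, the cut-out 62 x 62 mm, 10 mm deep, so its floor is 6 mm above the origin. It gives 8 mm of room all round its form. Origin: centre of the underside, on the bench. x and y run along its sides. It does not move.
- round_board: Fixed board of light plywood with a cork-floored cut-out in its middle, a circle; the board is 96 x 96 mm and 16 mm thick, the cut-out 68 mm across, 10 mm deep, so its floor is 6 mm above the origin. It gives 8 mm of room all round its form. Origin: centre of the underside, on the bench. x and y run along its outer sides. It does not move.
- small_board: Fixed board of light plywood with a cork-floored cut-out in its middle, a small rectangle; the board is 90 x 68 mm and 16 mm thick, the cut-out 62 x 40 mm, 10 mm deep, so its floor is 6 mm above the origin. It gives 8 mm of room all round its form. Origin: centre of the underside, on the bench. x runs along its longer side, y along the shorter. It does not move.
- rivet_dish: Loose shallow metal dish of rivets, 71 mm across and 16 mm high, a bystander. Origin: centre of the underside.
Mind the look-alikes: they are no part of the job. What is shaped like the small_form but green or pink is not meant.

How it is judged (in metres and radians):
At the end, for the whole second after the job is handed in: Each of the four forms lies at rest in the cut-out of its own board: its centre within 12 mm of the board's, its underside 3 to 9 mm above the board's underside (that is, on the cut-out's floor), upright within 0.06 rad; the rivet dish is within 25 mm of where it stood (horizontal distance between long_form and long_board below 0.012 m and z of long_form in the frame of long_board between 0.003 and 0.009 m and angle between each of long_form, square_form, round_form, small_form's own z axis and vertical below 0.06 rad and linear speed of each of long_form, square_form, round_form, small_form below 0.02 m/s and horizontal distance between square_form and square_board below 0.012 m and z of square_form in the frame of square_board between 0.003 and 0.009 m and horizontal distance between round_form and round_board below 0.012 m and z of round_form in the frame of round_board between 0.003 and 0.009 m and horizontal distance between small_form and small_board below 0.012 m and z of small_form in the frame of small_board between 0.003 and 0.009 m and distance of rivet_dish from where it was at the start of the episode below 0.025 m); the robot touches nothing.
It fails at once if a form tips over on to its side (angle between any of long_form, square_form, round_form, small_form's own z axis and vertical above 0.9 rad).
It fails at once if the dish of rivets is pushed away (not (distance of rivet_dish from where it was at the start of the episode below 0.025 m)).
It also fails if it takes over 115 s, if anything falls off the work surface, if the arm or the gripper's body presses on something with over 40 N, if the wrist force passes 120 N, or if a joint passes its speed limit or range.

## Working session

There is one attempt and no reset: what is moved stays moved. The work goes in short steps, Python scripts to look and compute and a shell command to move; the robot and the scene stay as the last step left them, time stands still between calls to the robot, and variables do not carry over. Pictures are saved under pics/ and viewed, at most 14 in all, crops included, and the job is handed in when it is done.

```bash
mkdir -p pics
python3 - <<'E'
from bench import arm
import cv2
s=arm.read_state(); print(s)
for n in("top","side"):
    im=arm.get_image(n); cv2.imwrite(f"pics/{n}0.png",im[:,:,::-1]); print(n,arm.camera_params(n))
E
```

```text
{'clock': 0.0, 'joints': array([ 1.59857694e+00,  3.85576147e-01,  6.61477475e-03, -5.05146732e-04,
       -1.19400192e+00, -2.58629816e-01]), 'joint_vel': array([ 1.18147394e-04,  2.18556211e-03, -1.15398299e-03,  6.22402280e-04,
        1.76836101e-03, -2.98280900e-05]), 'joint_efforts': array([ 1.03839304e-04, -3.92295456e+01,  1.88403153e+01,  4.18622822e+00,
       -4.56881564e-03, -4.75783082e-06]), 'position': array([142.81598893, 607.77589485, 193.90461379]), 'ee_rot': array([ 9.93334626e-01, -1.15260971e-01, -7.77203672e-05,  1.10589679e-03]), 'contact_force': array([ 0.87747911,  0.4857571 , -0.26232717]), 'wrist_torque': array([ 0.02453241, -0.09195938,  0.01701528]), 'grasp_force': 0.0, 'gripper_width': 85.77074811774538}
top {'K': array([[449.986803  ,   0.        , 260.37834264],
       [  0.        , 449.986803  , 181.28126258],
       [  0.        ,   0.        ,   1.        ]]), 'position': array([ 365.03424691,  -42.93120631, 1344.95860916]), 'orientation': array([-0.70224225,  0.70627398, -0.0566507 ,  0.06945204])}
side {'K': array([[370.74250201,   0.        , 251.81236831],
       [  0.        , 370.74250201, 189.87935319],
       [  0.        ,   0.        ,   1.        ]]), 'position': array([631.50861735, 873.92852897, 718.68247399]), 'orientation': array([ 0.0031988 ,  0.89375343, -0.44830915, -0.01461095])}
```

View pics/top0.png

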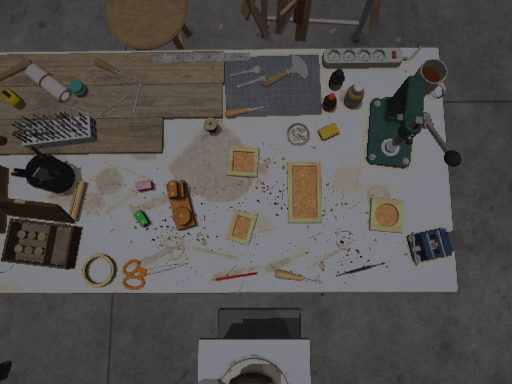

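View pics/side0.png

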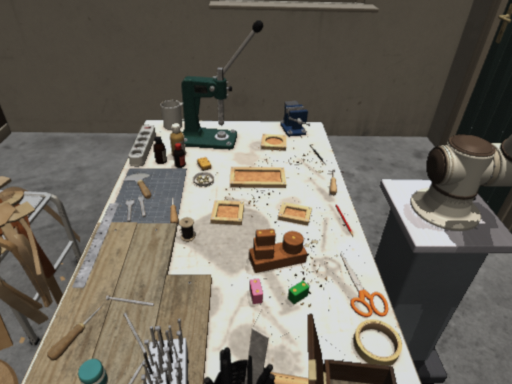

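The top view shows the pile at about (180,205), with the square and the small form on its upper half (176,190) and the round form on its lower half (182,215). The boards are square (243,162), long (305,192), small (241,227) and round (387,215), and the dish is at (298,133). The side view shows the same layout, with the pile at (278,250).

```bash
cat > h.py <<'E'
import numpy as np, cv2
from scipy.spatial.transform import Rotation as R
from bench import arm
P={n:arm.camera_params(n) for n in("top","side")}
def ray(n,u,v):
    p=P[n]; d=R.from_quat(p["orientation"]).apply(np.linalg.solve(p["K"],[u,v,1.])); return p["position"],d/np.linalg.norm(d)
def onz(n,u,v,z):
    o,d=ray(n,u,v); return o+d*(z-o[2])/d[2]
def proj(n,X):
    p=P[n]; c=R.from_quat(p["orientation"]).inv().apply(np.array(X,float)-p["position"]); q=p["K"]@c; return q[:2]/q[2]
def tri(a,b):
    (o,d),(p,e)=ray("top",*a),ray("side",*b)
    t=np.linalg.lstsq(np.c_[d,-e],p-o,rcond=None)[0]; A=o+d*t[0];B=p+e*t[1]; return (A+B)/2,np.linalg.norm(A-B)
def boards(n,im,z=None):
    hsv=cv2.cvtColor(im,cv2.COLOR_RGB2HSV)
    return hsv
E
python3 - <<'E'
from h import *
ims={n:cv2.imread(f"pics/{n}0.png") for n in P}
def crop(n,x,y,w,h,s): return cv2.resize(ims[n][y:y+h,x:x+w],(w*s,h*s),interpolation=cv2.INTER_CUBIC)
a=crop("top",150,140,130,110,3); b=crop("side",205,190,130,110,3)
c=crop("top",280,110,130,90+20,3)
d=cv2.resize(ims["side"][125:235,200:330],(390,330),interpolation=cv2.INTER_CUBIC)
o=np.vstack([np.hstack([a,b])]); cv2.imwrite("pics/c1.png",o)
for n,pts in {"top":[(243,162),(305,192),(241,227),(387,215),(180,190),(182,215),(183,226),(250,150)],"side":[(278,260),(264,237),(293,240),(228,211),(258,177)]}.items():
    h=cv2.cvtColor(ims[n],cv2.COLOR_BGR2HSV)
    for p in pts: print(n,p,h[p[1],p[0]])
    for lab,lo,hi in(("cork",(8,80,130),(18,190,255)),("ply",(18,50,120),(28,140,255)),("brown",(3,150,40),(18,255,230))):
        m=cv2.inRange(h,lo,hi); k,l,st,c=cv2.connectedComponentsWithStats(m)
        print(n,lab,[(st[i].tolist(),c[i].round(1).tolist()) for i in range(1,k) if st[i,4]>120])
E
```

```text
top (243, 162) [ 14 139 127]
top (305, 192) [ 15 132 129]
top (241, 227) [ 15 142 129]
top (387, 215) [ 15 135 127]
top (180, 190) [ 12 163  72]
top (182, 215) [ 21 169 121]
top (183, 226) [ 14 194  71]
top (250, 150) [ 28  80 128]
top cork []
top ply [([227, 146, 32, 30, 332], [242.5, 160.6]), ([289, 162, 33, 60, 306], [311.7, 204.1]), ([372, 197, 32, 14, 165], [388.0, 201.5]), ([226, 210, 28, 30, 199], [236.5, 221.4]), ([371, 214, 32, 18, 219], [385.2, 225.4])]
top brown [([422, 67, 18, 15, 187], [430.6, 74.0]), ([167, 181, 28, 49, 743], [180.1, 205.6]), ([123, 260, 24, 29, 264], [134.2, 274.4])]
side (278, 260) [ 12 169  74]
side (264, 237) [ 12 167  58]
side (293, 240) [ 12 168 146]
side (228, 211) [ 14 134 210]
side (258, 177) [ 14 135 210]
side cork [([231, 167, 51, 17, 565], [254.5, 175.9]), ([0, 201, 21, 24, 277], [6.8, 211.4]), ([216, 205, 23, 16, 280], [227.8, 212.1]), ([279, 208, 28, 14, 209], [293.4, 213.7]), ([23, 223, 18, 51, 192], [33.3, 249.7]), ([0, 224, 21, 21, 250], [10.0, 235.0]), ([284, 231, 20, 14, 198], [293.2, 237.5]), ([256, 243, 34, 18, 201], [275.7, 251.2]), ([47, 244, 61, 110, 363], [79.3, 303.8]), ([86, 256, 23, 52, 133], [97.2, 281.0]), ([351, 289, 38, 28, 234], [369.8, 303.6]), ([169, 304, 19, 27, 205], [178.4, 316.4]), ([0, 363, 13, 21, 202], [4.9, 375.0]), ([271, 372, 38, 11, 121], [289.8, 376.7])]
side ply [([262, 134, 25, 14, 193], [274.0, 140.4]), ([230, 167, 56, 18, 376], [260.0, 176.5]), ([210, 200, 21, 21, 189], [218.7, 210.1]), ([229, 201, 15, 21, 143], [238.7, 210.8]), ([9, 202, 26, 19, 214], [21.7, 210.7]), ([278, 202, 34, 20, 278], [295.0, 211.0]), ([25, 222, 151, 162, 12487], [110.4, 304.9]), ([157, 275, 54, 109, 3058], [188.4, 317.6]), ([355, 319, 47, 43, 513], [378.5, 341.1]), ([308, 359, 8, 21, 142], [311.9, 369.6]), ([275, 376, 34, 8, 131], [291.7, 379.9])]
side brown [([250, 230, 57, 42, 1620], [276.3, 250.5]), ([351, 290, 37, 27, 383], [368.5, 303.2])]
```

View pics/c1.png

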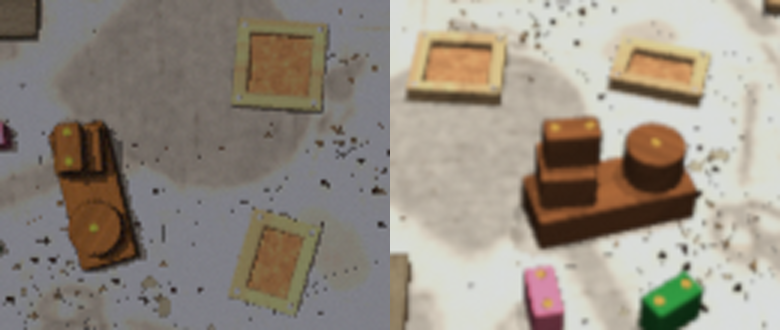

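The crop shows brass marks on the tops. The small form's are at top px (172.0,183.7) and (172.7,193.3), and the round form's is at (181,215.7). In the side view they are at (260.7,232), (271.3,232) and (293.3,237). I'll triangulate these and measure the boards.

Run:
```python
from h import *
ims={n:cv2.imread(f"pics/{n}0.png") for n in P}
def blob(n,u,v,r=4):
    x,y=int(round(u)),int(round(v)); p=ims[n][y-r:y+r+1,x-r:x+r+1].astype(float)
    w=p[:,:,1]-.6*p[:,:,2]; w=np.clip(w-np.percentile(w,80),0,None); g=np.mgrid[-r:r+1,-r:r+1]
    return x+(w*g[1]).sum()/w.sum(), y+(w*g[0]).sum()/w.sum()
for k,a,b in(("small1",(172,183.7),(260.7,232.3)),("small2",(172.7,193.3),(271.3,232)),("round",(181,215.7),(293.3,237.3))):
    A,B=blob("top",*a,3),blob("side",*b,3); X,e=tri(A,B); print(k,np.round(A,1),np.round(B,1),X.round(1),round(e,1))
# boards: quad corners in each view
def quads(n,lo,hi,cents):
    h=cv2.cvtColor(ims[n],cv2.COLOR_BGR2HSV)
    m=cv2.inRange(h,lo,hi); m=cv2.morphologyEx(m,cv2.MORPH_CLOSE,np.ones((3,3)))
    cs,_=cv2.findContours(m,cv2.RETR_EXTERNAL,cv2.CHAIN_APPROX_NONE); out=[]
    for c in cents:
        k=[q for q in cs if cv2.pointPolygonTest(cv2.convexHull(q),c,False)>0]
        out.append(max(k,key=cv2.contourArea) if k else None)
    return out
N=["square","long","small","round"]; D=[(90,90),(184,100),(90,68),(96,96)]
T=quads("top",(8,50,95),(32,190,255),[(243,162),(305,192),(241,227),(387,215)])
for nm,c,d in zip(N,T,D):
    if c is None: print(nm,None);continue
    w=np.array([onz("top",u,v,16)[:2] for u,v in c[:,0]],np.float32)
    r=cv2.minAreaRect(w); print(nm,"top@16",np.round(r[0],1),np.round(r[1],1),round(r[2],1),"want",d)
    b=np.r_[[cv2.boxPoints(r).mean(0)]][0]; print("   side px expected",proj("side",[*b,16]).round(1))
h=cv2.cvtColor(ims["top"],cv2.COLOR_BGR2HSV); print(h[133,298],h[126,298])
print("dish",onz("top",298,133.5,16).round(0))
```

```text
small1 [171.6 183.3] [260.4 229.4] [583.8 225.4 117.8] 2.3
small2 [172.5 193.2] [273.2 229.7] [554.7 223.1 115.3] 0.9
round [180.8 215.5] [293.2 236.9] [499.1 205.7  74.5] 3.5
square top@16 [668.9  34.4] [91.3 90.6] 85.4 want (90, 90)
   side px expected [228.2 210.6]
long top@16 [ 572.7 -155.1] [112.6 181.3] 89.7 want (184, 100)
   side px expected [258.7 174.5]
small top@16 [469.6  38.1] [68.8 90.1] 73.7 want (90, 68)
   side px expected [295.8 211.7]
round top@16 [ 506.5 -389.3] [100.5 104.2] 82.5 want (96, 96)
   side px expected [273.7 140.5]
[21 62 94] [120   8 129]
dish [ 752. -135.   16.]
```

Run:
```python
from h import *
im=cv2.imread("pics/top0.png"); h=cv2.cvtColor(im,cv2.COLOR_BGR2HSV)
a,b=onz("top",171.8,183.5,108),onz("top",172.6,193.2,108); print("small",((a+b)/2).round(1),a.round(1),b.round(1)); print("round",onz("top",180.8,215.5,72).round(1))
m=cv2.inRange(h,(11,112,100),(19,190,255)); cs,_=cv2.findContours(m,cv2.RETR_EXTERNAL,cv2.CHAIN_APPROX_NONE)
for c in cs:
    if cv2.contourArea(c)>150 and c[:,0,0].min()>200:
        w=np.array([onz("top",u,v,6)[:2] for u,v in c[:,0]],np.float32); r=cv2.minAreaRect(w); print([np.round(q,1) for q in r],np.round(w.mean(0),1))
# side-view checks of height: brown and long form corners
m=cv2.inRange(h,(3,150,30),(22,255,255)); k,l,st,c=cv2.connectedComponentsWithStats(m)
i=l[205,180]; ys,xs=np.where(l==i); w=np.array([onz("top",u,v,36)[:2] for u,v in zip(xs,ys)],np.float32); print("long@36",cv2.minAreaRect(w))
```

```text
small [570.2 225.8 108. ] [583.9 227.3 108. ] [556.4 224.2 108. ]
round [497.6 206.6  72. ]
[array([469.5,  38.4]), array([40.6, 62.6]), np.float64(74.0)] [468.7  38. ]
[array([ 502.6, -391.2]), array([63.6, 65. ]), np.float64(68.7)] [ 502.8 -391.5]
[array([ 573.8, -150.2]), array([ 72.2, 152.7]), np.float64(89.1)] [ 573.5 -150.2]
[array([670.2,  34.1]), array([63.1, 62.8]), np.float64(87.1)] [668.3  33.9]
long@36 ((536.136962890625, 216.67774963378906), (143.32339477539062, 58.73921585083008), 14.201502799987793)
```

Everything agrees: the round top is at about 74 mm, and the rectangles come out at the sizes given. Now I'll go above the small form.

```bash
python3 -m handwheel '[{"x":0.1335,"y":-0.1196,"az":0.0136},{"x":0.1335,"y":-0.1196,"az":0.0136},{"x":0.1335,"y":-0.1196,"az":0.0136},{"x":0.1335,"y":-0.1196,"az":0.0136},{"x":0.1335,"y":-0.1196,"az":0.0136},{"x":0.1335,"y":-0.1196,"az":0.0136},{"x":0.1335,"y":-0.1196,"az":0.0136},{"x":0.1335,"y":-0.1196,"az":0.0136}]' 1
python3 -m handwheel '[{"x":0.15,"y":-0.135,"az":0.0182},{"x":0.15,"y":-0.135,"az":0.0182},{"x":0.15,"y":-0.135,"az":0.0182},{"x":0.15,"y":-0.135,"az":0.0182},{"x":0.15,"y":-0.135,"az":0.0182},{"x":0.15,"y":-0.135,"az":0.0182},{"x":0.168,"y":-0.146},{}]'
cat >> h.py <<'E'
def tool():
    s=arm.read_state(); r=R.from_quat(s["ee_rot"]); x=r.apply([1,0,0]); 
    print("t",round(float(s["clock"]),2),"pos",np.round(s["position"],1),"yaw",round(float(np.degrees(np.arctan2(x[1],x[0]))),1),"down",r.apply([0,0,1]).round(3),"w",round(float(s["gripper_width"]),1),"gf",round(float(s["grasp_force"]),1),"F",np.round(s["contact_force"],1),"j",np.round(s["joints"],2))
def snap(nm,x,y,w,h,x2,y2,s=3):
    ims={n:arm.get_image(n)[:,:,::-1] for n in P}
    for n in P: cv2.imwrite(f"pics/{nm}_{n}.png",ims[n])
    f=lambda i,x,y:cv2.resize(i[y:y+h,x:x+w],(w*s,h*s),interpolation=cv2.INTER_CUBIC)
    cv2.imwrite(f"pics/{nm}.png",np.hstack([f(ims["top"],x,y),f(ims["side"],x2,y2)])); tool()
E
python3 - <<'E'
from h import *
snap("a1",140,140,130,130,215,150)
E
```

```text
t 0.2 pos [142.9 608.1 194.3] yaw -13.2 down [-0.    -0.001 -1.   ] w 85.9 gf 0.0 F [-0.3 -1.1 -0.4] j [ 1.6   0.39  0.01 -0.   -1.19 -0.26]invalid input at $[0]: expected keys x, y, z, ax, ay, az
invalid input at $[0]: expected keys x, y, z, ax, ay, az
```

View pics/a1.png

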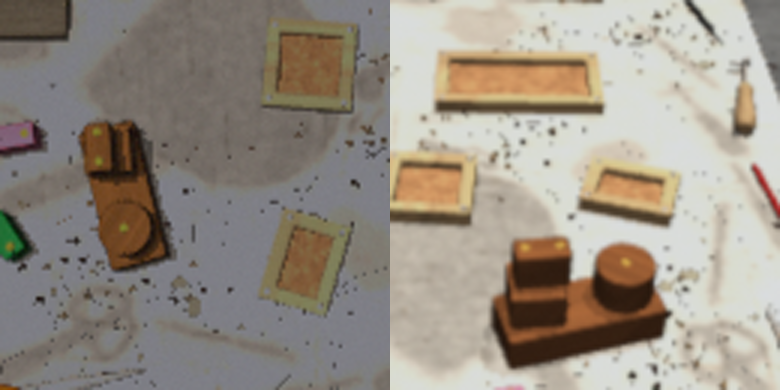

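The arm did not move, because every row needs all six keys. The picture shows the pile unchanged. I'll retype the rows with all keys.

```bash
python3 -m handwheel '[{"x":0.134,"y":-0.12,"z":0,"ax":0,"ay":0,"az":0.0136},{"x":0.134,"y":-0.12,"z":0,"ax":0,"ay":0,"az":0.0136},{"x":0.134,"y":-0.12,"z":0,"ax":0,"ay":0,"az":0.0136},{"x":0.134,"y":-0.12,"z":0,"ax":0,"ay":0,"az":0.0136},{"x":0.134,"y":-0.12,"z":0,"ax":0,"ay":0,"az":0.0136},{"x":0.134,"y":-0.12,"z":0,"ax":0,"ay":0,"az":0.0136},{"x":0.134,"y":-0.12,"z":0,"ax":0,"ay":0,"az":0.0136},{"x":0.134,"y":-0.12,"z":0,"ax":0,"ay":0,"az":0.0136}]' 1
python3 -m handwheel '[{"x":0.15,"y":-0.135,"z":0,"ax":0,"ay":0,"az":0.0182},{"x":0.15,"y":-0.135,"z":0,"ax":0,"ay":0,"az":0.0182},{"x":0.15,"y":-0.135,"z":0,"ax":0,"ay":0,"az":0.0182},{"x":0.15,"y":-0.135,"z":0,"ax":0,"ay":0,"az":0.0182},{"x":0.15,"y":-0.135,"z":0,"ax":0,"ay":0,"az":0.0182},{"x":0.15,"y":-0.135,"z":0,"ax":0,"ay":0,"az":0.0182},{"x":0.164,"y":-0.143,"z":0,"ax":0,"ay":0,"az":0},{"x":0,"y":0,"z":0,"ax":0,"ay":0,"az":0}]'
python3 -c "from h import *;tool()"
```

```text
clock: 1.0
position: [358.2, 415.2, 195.0]
ee_rot: [1.0, -0.029, -0.0, 0.0]
contact_force: [1.4, 0.6, 0.3]
gripper_width: 85.1
grasp_force: 0.0
clock: 1.8
position: [572.9, 222.4, 194.1]
ee_rot: [0.999, 0.053, -0.0, 0.001]
contact_force: [-0.5, 1.0, -0.4]
gripper_width: 85.3
grasp_force: 0.0
t 1.8 pos [572.9 222.4 194.1] yaw 6.1 down [-0.    -0.001 -1.   ] w 85.3 gf 0.0 F [-0.5  1.  -0.4] j [ 0.63  0.37 -0.02  0.   -1.18  1.04]
```

```bash
python3 -m handwheel '[{"x":-0.012,"y":0.017,"z":-0.1,"ax":0,"ay":0,"az":0},{"x":0,"y":0,"z":-0.1,"ax":0,"ay":0,"az":0},{"x":0,"y":0,"z":-0.1,"ax":0,"ay":0,"az":0},{"x":0,"y":0,"z":-0.1,"ax":0,"ay":0,"az":0},{"x":0,"y":0,"z":-0.08,"ax":0,"ay":0,"az":0},{"x":0,"y":0,"z":-0.06,"ax":0,"ay":0,"az":0},{"x":0,"y":0,"z":0,"ax":0,"ay":0,"az":0},{"x":0,"y":0,"z":0,"ax":0,"ay":0,"az":0}]'
python3 -m handwheel '[{"x":0,"y":0,"z":0,"ax":0,"ay":0,"az":0},{"x":0,"y":0,"z":0,"ax":0,"ay":0,"az":0},{"x":0,"y":0,"z":0,"ax":0,"ay":0,"az":0},{"x":0,"y":0,"z":0,"ax":0,"ay":0,"az":0},{"x":0,"y":0,"z":0,"ax":0,"ay":0,"az":0},{"x":0,"y":0,"z":0,"ax":0,"ay":0,"az":0},{"x":0,"y":0,"z":0,"ax":0,"ay":0,"az":0},{"x":0,"y":0,"z":0,"ax":0,"ay":0,"az":0}]' -1
python3 -c "from h import *;tool()"
```

```text
clock: 2.6
position: [568.0, 229.5, 87.4]
ee_rot: [0.998, 0.056, 0.0, 0.0]
contact_force: [1.1, -0.0, 0.6]
gripper_width: 85.4
grasp_force: 0.0
clock: 3.4
position: [567.7, 229.2, 87.0]
ee_rot: [0.998, 0.056, -0.0, 0.0]
contact_force: [-0.8, 0.4, 0.4]
gripper_width: 0.1
grasp_force: 0.0
t 3.4 pos [567.7 229.2  87. ] yaw 6.4 down [-0. -0. -1.] w 0.1 gf 0.0 F [-0.8  0.4  0.4] j [ 0.65  0.46 -0.17  0.   -0.95  1.03]
```

Run:
```python
from h import *
snap("a2",130,150,130,130,215,150)
```

```text
t 3.5 pos [567.8 229.2  87. ] yaw 6.4 down [ 0. -0. -1.] w -0.1 gf 0.0 F [-0.4 -0.4  0.2] j [ 0.65  0.46 -0.17  0.   -0.95  1.03]
```

View pics/a2.png

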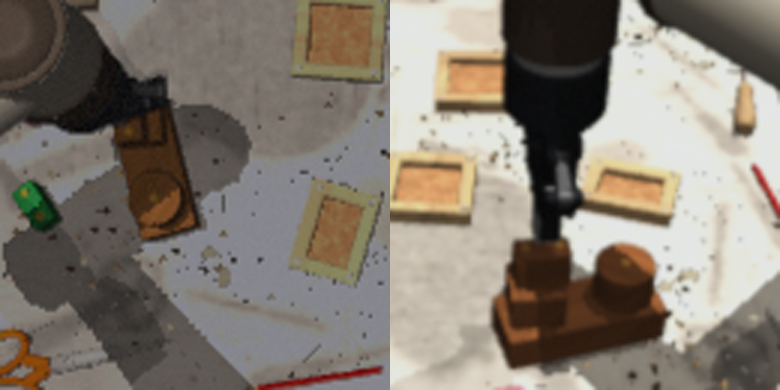

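Run:
```python
from h import *
for z in (87,106,140): print(proj("top",[567.8,229.2,z]),proj("side",[567.8,229.2,z]))
```

```text
[172.53626876 190.36778273] [267.06564868 240.02083123]
[171.10697508 189.29759303] [267.44657589 234.28239476]
[168.44053426 187.30108418] [268.15321625 223.63728814]
```

Run:
```python
from h import *
a=cv2.imread("pics/a2_top.png")[165:225,155:215]; b=cv2.imread("pics/a2_side.png")[195:275,230:330]
for n,i in(("t",a),("s",b)):
    pass
i=np.hstack([cv2.resize(a,(390,390),interpolation=cv2.INTER_CUBIC),cv2.resize(b,(400,390),interpolation=cv2.INTER_CUBIC)])
cv2.imwrite("pics/a2c.png",np.clip(i.astype(float)*1.6,0,255).astype(np.uint8))
```

```text
(no output)
```

View pics/a2c.png

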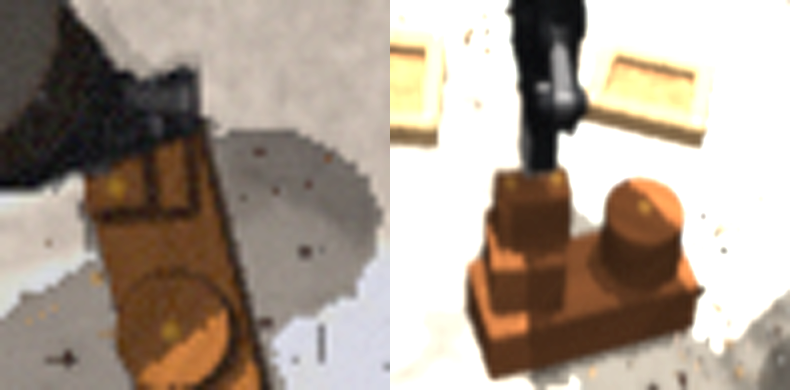

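The form has not moved: its brass mark is still at top px (172.7,193.5). The shut fingers go down behind it, at side px (267,230), so the tool is really off in −y. I'll lift and triangulate the fingertip.

```bash
python3 -m handwheel '[{"x":0,"y":0,"z":0.1,"ax":0,"ay":0,"az":0},{"x":0,"y":0,"z":0.1,"ax":0,"ay":0,"az":0},{"x":0,"y":0,"z":0.1,"ax":0,"ay":0,"az":0},{"x":0,"y":0,"z":0.1,"ax":0,"ay":0,"az":0},{"x":0,"y":0,"z":0.1,"ax":0,"ay":0,"az":0},{"x":0,"y":0,"z":0,"ax":0,"ay":0,"az":0},{"x":0,"y":0,"z":0,"ax":0,"ay":0,"az":0},{"x":0,"y":0,"z":0,"ax":0,"ay":0,"az":0}]'
python3 - <<'E'
from h import *
snap("a3",120,130,65,65,235,155,6)
X=arm.read_state()["position"]; print(proj("top",X),proj("side",X))
i=cv2.imread("pics/a3.png"); cv2.imwrite("pics/a3.png",np.clip(i.astype(float)*1.5,0,255).astype(np.uint8))
E
```

```text
clock: 4.3
position: [567.0, 228.9, 185.7]
ee_rot: [0.998, 0.056, -0.001, 0.0]
contact_force: [0.1, 0.0, -0.2]
gripper_width: 0.1
grasp_force: 0.0
t 4.4 pos [567.2 228.9 185.7] yaw 6.4 down [-0.002 -0.001 -1.   ] w -0.4 gf 0.0 F [-0.6  0.1 -0.7] j [ 0.65  0.37 -0.04 -0.   -1.16  1.03]
[164.73108715 184.68173019] [269.43432298 208.43170757]
```

View pics/a3.png

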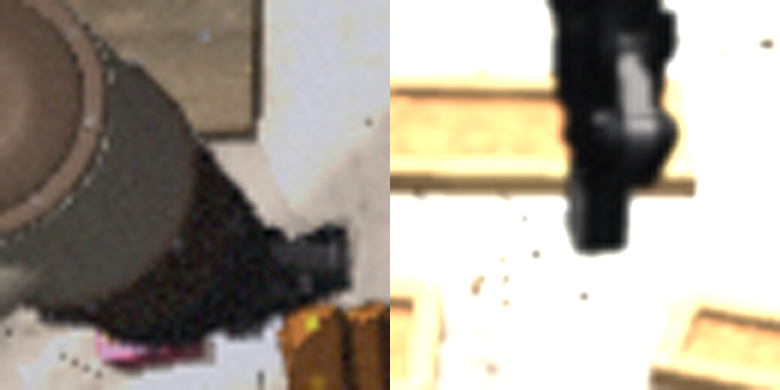

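Run:
```python
from h import *
print("side@z",onz("side",270,196.5,185.7))
for p in((176.7,174),(172,178),(165,184)): print(p,tri(p,(270,196.5)), onz("top",*p,185.7))
# start-image check: gripper at start pose
X=[142.8,607.8,193.9]; print(proj("top",X),proj("side",X))
i=cv2.imread("pics/top0.png")[130:230,0:100]; j=cv2.imread("pics/side0.png")[300:384,180:300]
cv2.imwrite("pics/s0.png",np.clip(np.hstack([cv2.resize(i,(400,400),interpolation=cv2.INTER_CUBIC),cv2.resize(j,(400,400))]).astype(float)*1.8,0,255).astype(np.uint8))
```

```text
side@z [563.3110112  184.85370078 185.7       ]
(176.7, 174) (array([578.55085331, 197.72959444, 200.06005179]), np.float64(28.29545276955642)) [595.49379616 198.17642955 185.7       ]
(172, 178) (array([573.30373217, 207.33149234, 205.41663833]), np.float64(15.705160210013855)) [584.85975244 210.27784023 185.7       ]
(165, 184) (array([565.49576466, 221.46543942, 213.61856888]), np.float64(2.900232503475452)) [568.96401175 228.23406193 185.7       ]
[  4.3686836  355.58755698] [574.76535318 371.50564159]
```

View pics/s0.png

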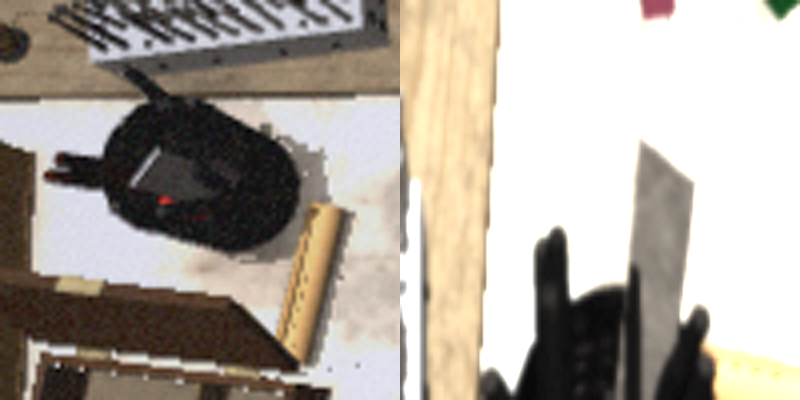

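Run:
```python
from h import *
i=cv2.imread("pics/a3_top.png"); i=np.clip(i.astype(float)*1.4,0,255).astype(np.uint8)[90:240,60:260]; i=cv2.resize(i,None,fx=4,fy=4,interpolation=cv2.INTER_CUBIC)
for (x,y),c in(((567,229),(0,255,0)),((563,185),(0,0,255))):
    for z in (186,260,340,420): 
        p=(proj("top",[x,y,z])-[60,90])*4; cv2.circle(i,tuple(int(v) for v in p),4,c,-1); 
cv2.imwrite("pics/a3t.png",i)
```

```text
(no output)
```

View pics/a3t.png

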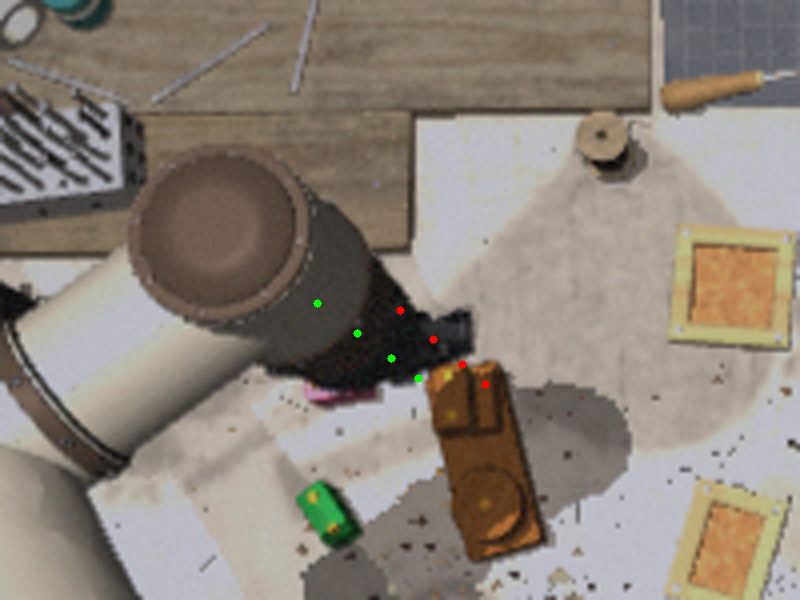

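In the top view the wrist axis fits the reported x,y (green line), and the red −y alternative would be visible but is not. So the tip is really about 30 mm higher than reported, and the fingers shut just above the form. I'll open, go down to a reported z of about 66, which is safe either way, and check in the side view.

```bash
python3 -m handwheel '[{"x":0.015,"y":-0.015,"z":0,"ax":0,"ay":0,"az":0},{"x":0,"y":0,"z":0,"ax":0,"ay":0,"az":0},{"x":0,"y":0,"z":0,"ax":0,"ay":0,"az":0},{"x":0,"y":0,"z":0,"ax":0,"ay":0,"az":0},{"x":0,"y":0,"z":0,"ax":0,"ay":0,"az":0},{"x":0,"y":0,"z":-0.1,"ax":0,"ay":0,"az":0},{"x":0,"y":0,"z":-0.1,"ax":0,"ay":0,"az":0},{"x":0,"y":0,"z":-0.1,"ax":0,"ay":0,"az":0}]' 1
python3 -m handwheel '[{"x":0,"y":0,"z":-0.1,"ax":0,"ay":0,"az":0},{"x":0,"y":0,"z":-0.05,"ax":0,"ay":0,"az":0},{"x":0,"y":0,"z":-0.05,"ax":0,"ay":0,"az":0},{"x":0,"y":0,"z":-0.05,"ax":0,"ay":0,"az":0},{"x":0,"y":0,"z":-0.05,"ax":0,"ay":0,"az":0},{"x":0,"y":0,"z":0,"ax":0,"ay":0,"az":0},{"x":0,"y":0,"z":0,"ax":0,"ay":0,"az":0},{"x":0,"y":0,"z":0,"ax":0,"ay":0,"az":0}]'
python3 - <<'E'
from h import *
snap("a4",150,150,65,65,235,185,6)
X=arm.read_state()["position"]; print(proj("top",X),proj("side",X))
i=cv2.imread("pics/a4.png"); cv2.imwrite("pics/a4.png",np.clip(i.astype(float)*1.5,0,255).astype(np.uint8))
E
```

```text
clock: 5.2
position: [570.8, 226.3, 126.6]
ee_rot: [0.998, 0.056, 0.0, -0.0]
contact_force: [0.9, 0.5, -0.2]
gripper_width: 85.3
grasp_force: 0.0
clock: 6.0
position: [571.2, 226.5, 67.7]
ee_rot: [0.998, 0.056, 0.001, -0.0]
contact_force: [0.1, 0.9, -0.7]
gripper_width: 85.3
grasp_force: 0.0
t 6.1 pos [571.1 226.5  67.7] yaw 6.4 down [ 0.001  0.001 -1.   ] w 85.3 gf 0.0 F [-0.4  0.1 -1. ] j [ 0.64  0.48 -0.18  0.   -0.91  1.04]
[174.92566309 190.27664536] [265.27604351 244.9020527 ]
```

View pics/a4.png

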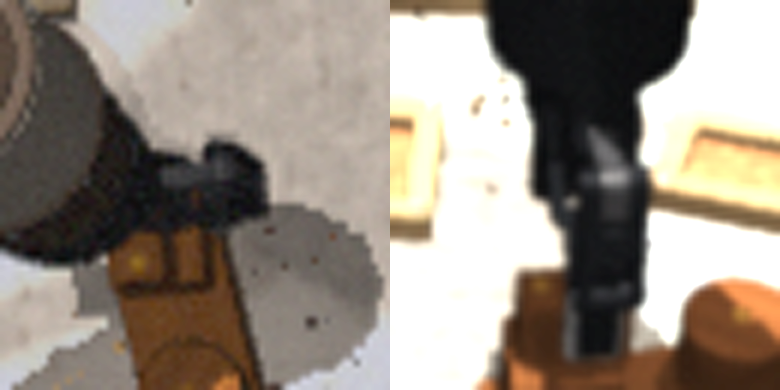

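Run:
```python
from h import *
o,d=ray("side",268.3,244.7)
for y in(268,276,284): X=o+d*(y-o[1])/d[1]; print(X.round(1))
for y in(268,284): print(proj("side",[571,y,80]),proj("side",[563,y,80]))
o,d=ray("side",270,196.5)
for y in(225,231,237): X=o+d*(y-o[1])/d[1]; print("a3",X.round(1))
```

```text
[568.1 268.  110.1]
[568.9 276.  118.2]
[569.8 284.  126.2]
[266.41696748 253.8620606 ] [269.82389911 253.87018303]
[266.76605418 258.96369722] [270.22389517 258.97055984]
a3 [567.3 225.  216.8]
a3 [567.9 231.  221.4]
a3 [568.5 237.  226. ]
```

The open finger's tip works out at z ≈ 113 where 68 was reported: 13 mm of that is the swing-back and about 32 mm is a real offset. The shut fingers gave the same ≈32 mm. So true tip height = reported + 32, and I'll lower accordingly and grip.

```bash
python3 -m handwheel '[{"x":0,"y":0,"z":-0.05,"ax":0,"ay":0,"az":0},{"x":0,"y":0,"z":-0.04,"ax":0,"ay":0,"az":0},{"x":0,"y":0,"z":0,"ax":0,"ay":0,"az":0},{"x":0,"y":0,"z":0,"ax":0,"ay":0,"az":0},{"x":0,"y":0,"z":0,"ax":0,"ay":0,"az":0},{"x":0,"y":0,"z":0,"ax":0,"ay":0,"az":0},{"x":0,"y":0,"z":0,"ax":0,"ay":0,"az":0},{"x":0,"y":0,"z":0,"ax":0,"ay":0,"az":0}]' 1
python3 -m handwheel '[{"x":0,"y":0,"z":0,"ax":0,"ay":0,"az":0},{"x":0,"y":0,"z":0,"ax":0,"ay":0,"az":0},{"x":0,"y":0,"z":0,"ax":0,"ay":0,"az":0},{"x":0,"y":0,"z":0,"ax":0,"ay":0,"az":0},{"x":0,"y":0,"z":0,"ax":0,"ay":0,"az":0},{"x":0,"y":0,"z":0,"ax":0,"ay":0,"az":0},{"x":0,"y":0,"z":0,"ax":0,"ay":0,"az":0},{"x":0,"y":0,"z":0,"ax":0,"ay":0,"az":0}]' -1
python3 -c "from h import *;tool()"
```

```text
clock: 6.9
position: [570.9, 226.3, 49.2]
ee_rot: [0.998, 0.056, 0.0, -0.0]
contact_force: [-0.2, -0.3, 0.2]
gripper_width: 85.3
grasp_force: 0.0
clock: 7.7
position: [570.9, 226.4, 49.2]
ee_rot: [0.998, 0.056, 0.0, -0.0]
contact_force: [-0.4, -0.0, 1.7]
gripper_width: 22.9
grasp_force: 59.0
t 7.7 pos [570.9 226.4  49.2] yaw 6.4 down [ 0.  0. -1.] w 22.9 gf 59.0 F [-0.4 -0.   1.7] j [ 0.64  0.5  -0.2   0.   -0.87  1.04]
```

It grips at 23 mm. Next: lift, carry the small form to its board and check the pose.

```bash
python3 -m handwheel '[{"x":0,"y":0,"z":0.05,"ax":0,"ay":0,"az":0},{"x":0,"y":0,"z":0.1,"ax":0,"ay":0,"az":0},{"x":0,"y":0,"z":0.15,"ax":0,"ay":0,"az":0},{"x":0,"y":0,"z":0.15,"ax":0,"ay":0,"az":0},{"x":0,"y":0,"z":0.05,"ax":0,"ay":0,"az":0},{"x":-0.05,"y":-0.1,"z":0,"ax":0,"ay":0,"az":-0.03},{"x":-0.05,"y":-0.1,"z":0,"ax":0,"ay":0,"az":-0.03},{"x":-0.05,"y":-0.1,"z":0,"ax":0,"ay":0,"az":-0.03}]'
python3 -m handwheel '[{"x":-0.07,"y":-0.14,"z":0,"ax":0,"ay":0,"az":-0.04},{"x":-0.07,"y":-0.14,"z":0,"ax":0,"ay":0,"az":-0.04},{"x":-0.07,"y":-0.14,"z":0,"ax":0,"ay":0,"az":-0.04},{"x":-0.07,"y":-0.14,"z":0,"ax":0,"ay":0,"az":-0.04},{"x":-0.07,"y":-0.08,"z":0,"ax":0,"ay":0,"az":0},{"x":-0.007,"y":0,"z":0,"ax":0,"ay":0,"az":0},{"x":0,"y":0,"z":0,"ax":0,"ay":0,"az":0},{"x":0,"y":0,"z":0,"ax":0,"ay":0,"az":0}]'
python3 -m handwheel '[{"x":0,"y":0,"z":-0.15,"ax":0,"ay":0,"az":0},{"x":0,"y":0,"z":-0.15,"ax":0,"ay":0,"az":0},{"x":0,"y":0,"z":-0.15,"ax":0,"ay":0,"az":0},{"x":0,"y":0,"z":-0.15,"ax":0,"ay":0,"az":0},{"x":0,"y":0,"z":-0.1,"ax":0,"ay":0,"az":0},{"x":0,"y":0,"z":0,"ax":0,"ay":0,"az":0},{"x":0,"y":0,"z":0,"ax":0,"ay":0,"az":0},{"x":0,"y":0,"z":0,"ax":0,"ay":0,"az":0}]'
python3 -c "from h import *;tool()"
```

```text
clock: 8.5
position: [539.6, 165.4, 148.3]
ee_rot: [1.0, -0.016, -0.001, 0.0]
contact_force: [-0.8, 0.8, -0.7]
gripper_width: 23.0
grasp_force: 58.8
clock: 9.3
position: [469.9, 38.8, 149.0]
ee_rot: [0.99, -0.14, 0.0, -0.0]
contact_force: [0.7, 0.1, -0.9]
gripper_width: 22.9
grasp_force: 58.9
clock: 10.1
position: [470.7, 39.0, 10.1]
ee_rot: [0.99, -0.14, 0.001, -0.001]
contact_force: [0.4, 0.5, -0.1]
gripper_width: 23.0
grasp_force: 58.9
t 10.1 pos [470.7  39.   10.1] yaw -16.1 down [ 0.002  0.001 -1.   ] w 23.0 gf 58.9 F [ 0.4  0.5 -0.1] j [ 0.43  0.36 -0.59  0.   -0.61  0.86]
```

```bash
python3 -m handwheel '[{"x":-0.005,"y":-0.003,"z":-0.03,"ax":0,"ay":0,"az":0},{"x":0,"y":0,"z":-0.03,"ax":0,"ay":0,"az":0},{"x":0,"y":0,"z":-0.03,"ax":0,"ay":0,"az":0},{"x":0,"y":0,"z":-0.025,"ax":0,"ay":0,"az":0},{"x":0,"y":0,"z":-0.015,"ax":0,"ay":0,"az":0},{"x":0,"y":0,"z":0,"ax":0,"ay":0,"az":0},{"x":0,"y":0,"z":0,"ax":0,"ay":0,"az":0},{"x":0,"y":0,"z":0,"ax":0,"ay":0,"az":0}]'
python3 -c "from h import *;tool()"
```

```text
clock: 10.9
position: [468.1, 37.5, -16.8]
ee_rot: [0.99, -0.14, -0.0, 0.0]
contact_force: [-2.6, -0.4, 4.8]
gripper_width: 22.8
grasp_force: 59.5
t 10.9 pos [468.1  37.5 -16.8] yaw -16.1 down [-0. -0. -1.] w 22.8 gf 59.5 F [-2.6 -0.4  4.8] j [ 0.43  0.41 -0.62  0.   -0.54  0.86]
```

```bash
python3 -m handwheel '[{"x":0,"y":0,"z":0,"ax":0,"ay":0,"az":0},{"x":0,"y":0,"z":0,"ax":0,"ay":0,"az":0},{"x":0,"y":0,"z":0,"ax":0,"ay":0,"az":0},{"x":0,"y":0,"z":0,"ax":0,"ay":0,"az":0},{"x":0,"y":0,"z":0.1,"ax":0,"ay":0,"az":0},{"x":0,"y":0,"z":0.15,"ax":0,"ay":0,"az":0},{"x":0,"y":0,"z":0.2,"ax":0,"ay":0,"az":0},{"x":0,"y":0,"z":0.2,"ax":0,"ay":0,"az":0}]' 1
python3 -m handwheel '[{"x":0,"y":-0.2,"z":0.15,"ax":0,"ay":0,"az":0},{"x":0,"y":-0.2,"z":0,"ax":0,"ay":0,"az":0},{"x":0,"y":-0.2,"z":0,"ax":0,"ay":0,"az":0},{"x":0,"y":-0.2,"z":0,"ax":0,"ay":0,"az":0},{"x":0,"y":-0.2,"z":0,"ax":0,"ay":0,"az":0},{"x":0,"y":0,"z":0,"ax":0,"ay":0,"az":0},{"x":0,"y":0,"z":0,"ax":0,"ay":0,"az":0},{"x":0,"y":0,"z":0,"ax":0,"ay":0,"az":0}]'
python3 - <<'E'
from h import *
snap("b1",150,170,130,80,205,190,3)
E
```

```text
clock: 11.7
position: [467.8, 37.4, 114.1]
ee_rot: [0.99, -0.14, -0.001, 0.0]
contact_force: [1.4, 0.8, -0.4]
gripper_width: 85.2
grasp_force: 0.0
clock: 12.5
position: [468.2, -161.8, 142.9]
ee_rot: [0.99, -0.14, -0.0, -0.0]
contact_force: [0.4, 1.0, -0.2]
gripper_width: 85.3
grasp_force: 0.0
t 12.6 pos [ 468.4 -161.4  143. ] yaw -16.0 down [ 0.  0. -1.] w 85.4 gf 0.0 F [-0.8 -0.8  0.5] j [-0.    0.21 -0.38 -0.   -0.98  1.29]
```

View pics/b1.png

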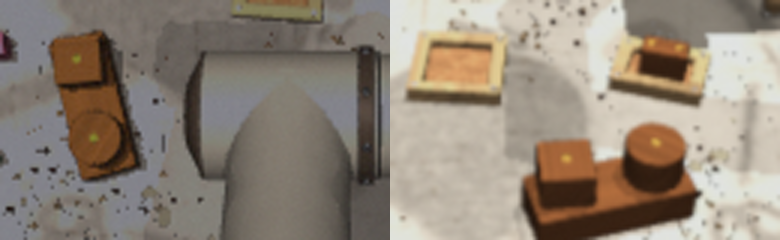

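The side view shows the small form upright in its board at (662,55). The square form's brass mark is at top px (175.7,189.7) and side (260.7,243). Next I'll measure its centre and yaw.

Run:
```python
from h import *
im=cv2.imread("pics/b1_top.png"); h=cv2.cvtColor(im,cv2.COLOR_BGR2HSV)
print(h[178:202,176,2],h[186,164:192,2])
c=onz("top",175.7,189.7,72); print(c, tri((175.7,189.7),(260.8,242.9)), "round",onz("top",181,215.7,72))
m=cv2.inRange(h,(3,120,95),(25,255,255)); m[206:]=0; k,l,st,ce=cv2.connectedComponentsWithStats(m)
i=l[186,176]; print(st[i]); ys,xs=np.where(l==i); w=np.array([onz("top",u,v,72)[:2] for u,v in zip(xs,ys)],np.float32); print(cv2.minAreaRect(w))
```

```text
[123 125 125 110 110 119 110 113 117 117 123 129 124 120 119 121 117 118
 115  74  40  75 123 124] [140 134 104 109 117 118 119 116 118 118 116 117 117 117 118 116 119 119
 110  43  31  37  38  64  80 113 113 118]
[572.09827334 223.37233412  72.        ] (array([577.31718574, 223.06179829,  69.60555586]), np.float64(9.72161423303652)) round [497.05580356 206.02823772  72.        ]
[167 180  17  18 225]
((575.0486450195312, 224.47752380371094), (46.27586364746094, 47.37581253051758), 5.379225254058838)
```

```bash
python3 -m handwheel '[{"x":0.048,"y":0.175,"z":0,"ax":0,"ay":0,"az":0.0232},{"x":0.048,"y":0.175,"z":0,"ax":0,"ay":0,"az":0.0232},{"x":0.048,"y":0.175,"z":0,"ax":0,"ay":0,"az":0.0232},{"x":0.048,"y":0.175,"z":0,"ax":0,"ay":0,"az":0.0232},{"x":0.048,"y":0.175,"z":0,"ax":0,"ay":0,"az":0.0232},{"x":0.048,"y":0.175,"z":0,"ax":0,"ay":0,"az":0.0232},{"x":0.048,"y":0.175,"z":0,"ax":0,"ay":0,"az":0.0232},{"x":0.048,"y":0.175,"z":0,"ax":0,"ay":0,"az":0.0232}]' 1
python3 -m handwheel '[{"x":0.048,"y":0.175,"z":0,"ax":0,"ay":0,"az":0.0232},{"x":0.048,"y":0.175,"z":0,"ax":0,"ay":0,"az":0.0232},{"x":0.048,"y":0.175,"z":0,"ax":0,"ay":0,"az":0.0232},{"x":0,"y":0,"z":0,"ax":0,"ay":0,"az":0},{"x":0,"y":0,"z":0,"ax":0,"ay":0,"az":0},{"x":0,"y":0,"z":-0.1,"ax":0,"ay":0,"az":0},{"x":0,"y":0,"z":-0.1,"ax":0,"ay":0,"az":0},{"x":0,"y":0,"z":0,"ax":0,"ay":0,"az":0}]'
python3 -c "from h import *;tool()"
```

```text
clock: 13.4
position: [544.9, 120.4, 143.2]
ee_rot: [1.0, 0.007, 0.0, -0.0]
contact_force: [1.1, -0.5, 0.5]
gripper_width: 85.2
grasp_force: 0.0
clock: 14.2
position: [571.3, 220.8, 100.3]
ee_rot: [0.998, 0.059, -0.003, 0.001]
contact_force: [0.0, -0.1, -0.1]
gripper_width: 85.5
grasp_force: 0.0
t 14.2 pos [571.3 220.8 100.3] yaw 6.8 down [-0.006 -0.003 -1.   ] w 85.5 gf 0.0 F [ 0.  -0.1 -0.1] j [ 0.63  0.45 -0.15 -0.   -0.98  1.06]
```

```bash
python3 -m handwheel '[{"x":0,"y":0,"z":-0.1,"ax":0,"ay":0,"az":0},{"x":0,"y":0,"z":-0.1,"ax":0,"ay":0,"az":0},{"x":0,"y":0,"z":-0.1,"ax":0,"ay":0,"az":0},{"x":0,"y":0,"z":-0.08,"ax":0,"ay":0,"az":0},{"x":0,"y":0,"z":-0.06,"ax":0,"ay":0,"az":0},{"x":0,"y":0,"z":0,"ax":0,"ay":0,"az":0},{"x":0,"y":0,"z":0,"ax":0,"ay":0,"az":0},{"x":0,"y":0,"z":0,"ax":0,"ay":0,"az":0}]' 1
python3 -c "from h import *;tool()"
```

```text
clock: 15.0
position: [574.8, 223.0, 16.3]
ee_rot: [0.998, 0.06, 0.001, -0.0]
contact_force: [0.5, 0.8, 1.0]
gripper_width: 85.3
grasp_force: 0.0
t 15.0 pos [574.8 223.   16.3] yaw 6.9 down [ 0.002  0.001 -1.   ] w 85.3 gf 0.0 F [0.5 0.8 1. ] j [ 0.63  0.54 -0.23  0.   -0.8   1.06]
```

```bash
python3 -m handwheel '[{"x":0,"y":0,"z":-0.022,"ax":0,"ay":0,"az":0},{"x":0,"y":0,"z":0,"ax":0,"ay":0,"az":0},{"x":0,"y":0,"z":0,"ax":0,"ay":0,"az":0},{"x":0,"y":0,"z":0,"ax":0,"ay":0,"az":0},{"x":0,"y":0,"z":0,"ax":0,"ay":0,"az":0},{"x":0,"y":0,"z":0,"ax":0,"ay":0,"az":0},{"x":0,"y":0,"z":0,"ax":0,"ay":0,"az":0},{"x":0,"y":0,"z":0,"ax":0,"ay":0,"az":0}]' -1
python3 -m handwheel '[{"x":0,"y":0,"z":0.05,"ax":0,"ay":0,"az":0},{"x":0,"y":0,"z":0.1,"ax":0,"ay":0,"az":0},{"x":0,"y":0,"z":0.15,"ax":0,"ay":0,"az":0},{"x":0,"y":0,"z":0.15,"ax":0,"ay":0,"az":0},{"x":0,"y":0,"z":0.15,"ax":0,"ay":0,"az":0},{"x":0,"y":0,"z":0,"ax":0,"ay":0,"az":0},{"x":0,"y":0,"z":0,"ax":0,"ay":0,"az":0},{"x":0,"y":0,"z":0,"ax":0,"ay":0,"az":0}]'
python3 -c "from h import *;tool()"
```

```text
clock: 15.8
position: [574.3, 222.9, 11.1]
ee_rot: [0.998, 0.06, 0.0, -0.0]
contact_force: [-1.0, 0.4, 3.9]
gripper_width: 44.7
grasp_force: 61.1
clock: 16.6
position: [572.8, 222.0, 129.2]
ee_rot: [0.998, 0.06, -0.001, 0.001]
contact_force: [0.2, -0.2, -2.1]
gripper_width: 44.9
grasp_force: 60.8
t 16.6 pos [572.8 222.  129.2] yaw 6.8 down [-0.003 -0.001 -1.   ] w 44.9 gf 60.8 F [ 0.2 -0.2 -2.1] j [ 0.63  0.42 -0.11 -0.   -1.04  1.06]
```

```bash
python3 -m handwheel '[{"x":0.07,"y":-0.135,"z":0,"ax":0,"ay":0,"az":-0.0173},{"x":0.07,"y":-0.135,"z":0,"ax":0,"ay":0,"az":-0.0173},{"x":0.07,"y":-0.135,"z":0,"ax":0,"ay":0,"az":-0.0173},{"x":0.07,"y":-0.135,"z":0,"ax":0,"ay":0,"az":-0.0173},{"x":0.07,"y":-0.135,"z":0,"ax":0,"ay":0,"az":-0.0173},{"x":0.07,"y":-0.135,"z":0,"ax":0,"ay":0,"az":-0.0173},{"x":0.06,"y":-0.133,"z":0,"ax":0,"ay":0,"az":-0.0173},{"x":0,"y":0,"z":0,"ax":0,"ay":0,"az":0}]'
python3 -m handwheel '[{"x":0,"y":0,"z":-0.12,"ax":0,"ay":0,"az":0},{"x":0,"y":0,"z":-0.12,"ax":0,"ay":0,"az":0},{"x":0,"y":0,"z":-0.12,"ax":0,"ay":0,"az":0},{"x":0,"y":0,"z":-0.12,"ax":0,"ay":0,"az":0},{"x":0,"y":0,"z":-0.1,"ax":0,"ay":0,"az":0},{"x":0,"y":0,"z":0,"ax":0,"ay":0,"az":0},{"x":0,"y":0,"z":0,"ax":0,"ay":0,"az":0},{"x":0,"y":0,"z":0,"ax":0,"ay":0,"az":0}]'
python3 -c "from h import *;tool()"
```

```text
clock: 17.4
position: [669.9, 30.6, 128.1]
ee_rot: [0.999, -0.038, -0.002, 0.001]
contact_force: [-0.8, 0.1, -1.3]
gripper_width: 45.1
grasp_force: 60.9
clock: 18.2
position: [670.7, 34.4, 15.8]
ee_rot: [0.999, -0.035, 0.001, -0.0]
contact_force: [0.2, 0.2, 0.1]
gripper_width: 45.0
grasp_force: 60.9
t 18.2 pos [670.7  34.4  15.8] yaw -4.0 down [ 0.002  0.    -1.   ] w 45.0 gf 60.9 F [0.2 0.2 0.1] j [ 0.29  0.62 -0.08  0.   -0.87  1.21]
```

```bash
python3 -m handwheel '[{"x":0,"y":0,"z":-0.05,"ax":0,"ay":0,"az":0},{"x":0,"y":0,"z":-0.05,"ax":0,"ay":0,"az":0},{"x":0,"y":0,"z":-0.03,"ax":0,"ay":0,"az":0},{"x":0,"y":0,"z":-0.02,"ax":0,"ay":0,"az":0},{"x":0,"y":0,"z":-0.02,"ax":0,"ay":0,"az":0},{"x":0,"y":0,"z":0,"ax":0,"ay":0,"az":0},{"x":0,"y":0,"z":0,"ax":0,"ay":0,"az":0},{"x":0,"y":0,"z":0,"ax":0,"ay":0,"az":0}]'
python3 -m handwheel '[{"x":0,"y":0,"z":0,"ax":0,"ay":0,"az":0},{"x":0,"y":0,"z":0,"ax":0,"ay":0,"az":0},{"x":0,"y":0,"z":0,"ax":0,"ay":0,"az":0},{"x":0,"y":0,"z":0,"ax":0,"ay":0,"az":0},{"x":0,"y":0,"z":0.15,"ax":0,"ay":0,"az":0},{"x":0,"y":0,"z":0.2,"ax":0,"ay":0,"az":0},{"x":0,"y":0,"z":0.2,"ax":0,"ay":0,"az":0},{"x":0,"y":0,"z":0.2,"ax":0,"ay":0,"az":0}]' 1
python3 -c "from h import *;tool()"
```

```text
clock: 19.0
position: [670.1, 34.0, -18.9]
ee_rot: [0.999, -0.035, 0.0, 0.0]
contact_force: [-1.6, 0.4, 3.5]
gripper_width: 45.1
grasp_force: 61.3
clock: 19.8
position: [669.7, 34.0, 132.0]
ee_rot: [0.999, -0.035, -0.0, 0.0]
contact_force: [0.3, 0.1, -0.7]
gripper_width: 85.0
grasp_force: 0.0
t 19.8 pos [669.7  34.  132. ] yaw -4.0 down [-0. -0. -1.] w 85.0 gf 0.0 F [ 0.3  0.1 -0.7] j [ 0.29  0.51  0.04  0.   -1.11  1.21]
```

```bash
python3 -m handwheel '[{"x":-0.124,"y":0.123,"z":0,"ax":0,"ay":0,"az":0.0286},{"x":-0.124,"y":0.123,"z":0,"ax":0,"ay":0,"az":0.0286},{"x":-0.124,"y":0.123,"z":0,"ax":0,"ay":0,"az":0.0286},{"x":-0.124,"y":0.123,"z":0,"ax":0,"ay":0,"az":0.0286},{"x":-0.124,"y":0.123,"z":0,"ax":0,"ay":0,"az":0.0286},{"x":-0.124,"y":0.123,"z":0,"ax":0,"ay":0,"az":0.0286},{"x":-0.119,"y":0.123,"z":0,"ax":0,"ay":0,"az":0.0286},{"x":0,"y":0,"z":0,"ax":0,"ay":0,"az":0}]' 1
python3 -m handwheel '[{"x":0,"y":0,"z":-0.12,"ax":0,"ay":0,"az":0},{"x":0,"y":0,"z":-0.12,"ax":0,"ay":0,"az":0},{"x":0,"y":0,"z":-0.12,"ax":0,"ay":0,"az":0},{"x":0,"y":0,"z":-0.12,"ax":0,"ay":0,"az":0},{"x":0,"y":0,"z":-0.1,"ax":0,"ay":0,"az":0},{"x":0,"y":0,"z":0,"ax":0,"ay":0,"az":0},{"x":0,"y":0,"z":0,"ax":0,"ay":0,"az":0},{"x":0,"y":0,"z":0,"ax":0,"ay":0,"az":0}]'
python3 -c "from h import *;tool()"
```

```text
clock: 20.6
position: [495.2, 208.3, 131.0]
ee_rot: [0.992, 0.124, 0.0, -0.0]
contact_force: [0.3, -0.3, -0.7]
gripper_width: 85.3
grasp_force: 0.0
clock: 21.4
position: [498.4, 206.7, 15.8]
ee_rot: [0.993, 0.122, 0.001, -0.001]
contact_force: [-0.4, 0.3, 0.4]
gripper_width: 85.5
grasp_force: 0.0
t 21.4 pos [498.4 206.7  15.8] yaw 14.0 down [ 0.002  0.001 -1.   ] w 85.5 gf 0.0 F [-0.4  0.3  0.4] j [ 0.69  0.44 -0.43  0.   -0.7   1.12]
```

```bash
python3 -m handwheel '[{"x":0,"y":0,"z":-0.022,"ax":0,"ay":0,"az":0},{"x":0,"y":0,"z":0,"ax":0,"ay":0,"az":0},{"x":0,"y":0,"z":0,"ax":0,"ay":0,"az":0},{"x":0,"y":0,"z":0,"ax":0,"ay":0,"az":0},{"x":0,"y":0,"z":0,"ax":0,"ay":0,"az":0},{"x":0,"y":0,"z":0,"ax":0,"ay":0,"az":0},{"x":0,"y":0,"z":0,"ax":0,"ay":0,"az":0},{"x":0,"y":0,"z":0,"ax":0,"ay":0,"az":0}]' -1
python3 -m handwheel '[{"x":0,"y":0,"z":0.05,"ax":0,"ay":0,"az":0},{"x":0,"y":0,"z":0.1,"ax":0,"ay":0,"az":0},{"x":0,"y":0,"z":0.15,"ax":0,"ay":0,"az":0},{"x":0,"y":0,"z":0.15,"ax":0,"ay":0,"az":0},{"x":0,"y":0,"z":0.15,"ax":0,"ay":0,"az":0},{"x":0,"y":0,"z":0,"ax":0,"ay":0,"az":0},{"x":0,"y":0,"z":0,"ax":0,"ay":0,"az":0},{"x":0,"y":0,"z":0,"ax":0,"ay":0,"az":0}]'
python3 -c "from h import *;tool()"
```

```text
clock: 22.2
position: [497.9, 206.6, 11.1]
ee_rot: [0.993, 0.122, 0.001, -0.0]
contact_force: [-1.4, 0.1, 4.9]
gripper_width: 50.1
grasp_force: 62.7
clock: 23.0
position: [496.2, 205.6, 129.0]
ee_rot: [0.993, 0.122, -0.001, 0.0]
contact_force: [0.0, -0.1, -1.8]
gripper_width: 50.5
grasp_force: 62.7
t 23.0 pos [496.2 205.6 129. ] yaw 14.0 down [-0.003 -0.001 -1.   ] w 50.5 gf 62.7 F [ 0.  -0.1 -1.8] j [ 0.69  0.3  -0.3  -0.   -0.97  1.12]
```

```bash
python3 -m handwheel '[{"x":0.002,"y":-0.187,"z":0,"ax":0,"ay":0,"az":-0.0097},{"x":0.002,"y":-0.187,"z":0,"ax":0,"ay":0,"az":-0.0097},{"x":0.002,"y":-0.187,"z":0,"ax":0,"ay":0,"az":-0.0097},{"x":0.002,"y":-0.187,"z":0,"ax":0,"ay":0,"az":-0.0097},{"x":0.002,"y":-0.187,"z":0,"ax":0,"ay":0,"az":-0.0097},{"x":0.002,"y":-0.187,"z":0,"ax":0,"ay":0,"az":-0.0097},{"x":0.002,"y":-0.187,"z":0,"ax":0,"ay":0,"az":-0.0097},{"x":0.002,"y":-0.187,"z":0,"ax":0,"ay":0,"az":-0.0097}]'
python3 -m handwheel '[{"x":0.002,"y":-0.187,"z":0,"ax":0,"ay":0,"az":-0.0097},{"x":0.002,"y":-0.187,"z":0,"ax":0,"ay":0,"az":-0.0097},{"x":0.002,"y":-0.187,"z":0,"ax":0,"ay":0,"az":-0.0097},{"x":0.002,"y":-0.187,"z":0,"ax":0,"ay":0,"az":-0.0097},{"x":0.002,"y":-0.187,"z":0,"ax":0,"ay":0,"az":-0.0097},{"x":0.002,"y":-0.187,"z":0,"ax":0,"ay":0,"az":-0.0097},{"x":0.002,"y":-0.187,"z":0,"ax":0,"ay":0,"az":-0.0097},{"x":0.002,"y":-0.18,"z":0,"ax":0,"ay":0,"az":-0.0097}]'
python3 -m handwheel '[{"x":0,"y":0,"z":0,"ax":0,"ay":0,"az":0},{"x":0,"y":0,"z":-0.12,"ax":0,"ay":0,"az":0},{"x":0,"y":0,"z":-0.12,"ax":0,"ay":0,"az":0},{"x":0,"y":0,"z":-0.12,"ax":0,"ay":0,"az":0},{"x":0,"y":0,"z":-0.1,"ax":0,"ay":0,"az":0},{"x":0,"y":0,"z":0,"ax":0,"ay":0,"az":0},{"x":0,"y":0,"z":0,"ax":0,"ay":0,"az":0},{"x":0,"y":0,"z":0,"ax":0,"ay":0,"az":0}]'
python3 -c "from h import *;tool()"
```

```text
clock: 23.8
position: [499.3, -94.5, 128.7]
ee_rot: [0.998, 0.061, -0.002, -0.0]
contact_force: [0.8, 0.2, -0.5]
gripper_width: 49.9
grasp_force: 62.7
clock: 24.6
position: [502.6, -391.9, 128.0]
ee_rot: [1.0, -0.0, -0.002, -0.001]
contact_force: [0.6, 0.6, -1.1]
gripper_width: 50.2
grasp_force: 62.6
clock: 25.4
position: [504.5, -391.0, 39.2]
ee_rot: [1.0, 0.0, 0.001, 0.0]
contact_force: [0.6, -0.6, -1.2]
gripper_width: 50.3
grasp_force: 62.7
t 25.4 pos [ 504.5 -391.    39.2] yaw 0.1 down [ 0.001 -0.001 -1.   ] w 50.3 gf 62.7 F [ 0.6 -0.6 -1.2] j [-0.41  0.55 -0.15  0.   -0.87  1.98]
```

```bash
python3 -m handwheel '[{"x":0,"y":0,"z":-0.08,"ax":0,"ay":0,"az":0},{"x":0,"y":0,"z":-0.08,"ax":0,"ay":0,"az":0},{"x":0,"y":0,"z":-0.06,"ax":0,"ay":0,"az":0},{"x":0,"y":0,"z":-0.04,"ax":0,"ay":0,"az":0},{"x":0,"y":0,"z":-0.028,"ax":0,"ay":0,"az":0},{"x":0,"y":0,"z":0,"ax":0,"ay":0,"az":0},{"x":0,"y":0,"z":0,"ax":0,"ay":0,"az":0},{"x":0,"y":0,"z":0,"ax":0,"ay":0,"az":0}]'
python3 -m handwheel '[{"x":0,"y":0,"z":0,"ax":0,"ay":0,"az":0},{"x":0,"y":0,"z":0,"ax":0,"ay":0,"az":0},{"x":0,"y":0,"z":0,"ax":0,"ay":0,"az":0},{"x":0,"y":0,"z":0,"ax":0,"ay":0,"az":0},{"x":0,"y":0,"z":0.15,"ax":0,"ay":0,"az":0},{"x":0,"y":0,"z":0.2,"ax":0,"ay":0,"az":0},{"x":0,"y":0,"z":0.2,"ax":0,"ay":0,"az":0},{"x":0,"y":0,"z":0.2,"ax":0,"ay":0,"az":0}]' 1
python3 - <<'E'
from h import *
snap("b2",150,140,150,120,205,120,2)
im=cv2.imread("pics/b2_top.png"); h=cv2.cvtColor(im,cv2.COLOR_BGR2HSV)
m=cv2.inRange(h,(3,120,95),(25,255,255)); k,l,st,ce=cv2.connectedComponentsWithStats(m)
i=l[205,180]; print(st[i]); ys,xs=np.where(l==i); w=np.array([onz("top",u,v,36)[:2] for u,v in zip(xs,ys)],np.float32); print(cv2.minAreaRect(w),w.mean(0))
s=cv2.imread("pics/b2_side.png"); m=cv2.inRange(cv2.cvtColor(s,cv2.COLOR_BGR2HSV),(3,150,30),(18,255,255)); k,l,st,ce=cv2.connectedComponentsWithStats(m); print([(a.tolist()) for a in st[1:] if a[4]>80])
E
```

```text
clock: 26.2
position: [504.3, -391.1, -18.9]
ee_rot: [1.0, 0.0, 0.001, 0.0]
contact_force: [0.3, 0.2, 1.0]
gripper_width: 49.9
grasp_force: 62.8
clock: 27.0
position: [503.5, -390.7, 132.1]
ee_rot: [1.0, 0.0, -0.0, -0.0]
contact_force: [0.4, -0.0, -0.1]
gripper_width: 85.5
grasp_force: 0.0
t 27.1 pos [ 507.3 -393.2  138.1] yaw 0.1 down [ 0.012 -0.008 -1.   ] w 84.9 gf 0.0 F [ 0.  -0.4  0.5] j [-0.41  0.45 -0.04  0.   -1.07  1.98]
[167 180  27  49 820]
((534.6025390625, 217.0008544921875), (136.2329864501953, 53.176490783691406), 15.943750381469727) [534.3184  216.84932]
[[268, 133, 13, 11, 120], [219, 200, 17, 17, 249], [288, 203, 16, 13, 169], [12, 221, 16, 17, 103], [250, 240, 57, 32, 1179], [36, 243, 19, 35, 213], [351, 290, 37, 27, 383]]
```

View pics/b2.png

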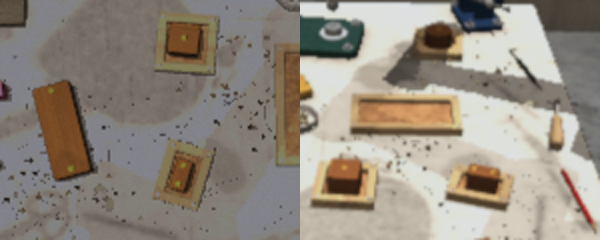

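The small and square forms sit flat in their cut-outs (top crop (185,40) and (180,175)). The round form is in its board in the side view (437,37), and the long form lies free at (534.6,217) with yaw about 15.5°. Next I'll fetch the long form.

```bash
python3 -m handwheel '[{"x":0.0096,"y":0.19,"z":0,"ax":0,"ay":0,"az":0.0107},{"x":0.0096,"y":0.19,"z":0,"ax":0,"ay":0,"az":0.0107},{"x":0.0096,"y":0.19,"z":0,"ax":0,"ay":0,"az":0.0107},{"x":0.0096,"y":0.19,"z":0,"ax":0,"ay":0,"az":0.0107},{"x":0.0096,"y":0.19,"z":0,"ax":0,"ay":0,"az":0.0107},{"x":0.0096,"y":0.19,"z":0,"ax":0,"ay":0,"az":0.0107},{"x":0.0096,"y":0.19,"z":0,"ax":0,"ay":0,"az":0.0107},{"x":0.0096,"y":0.19,"z":0,"ax":0,"ay":0,"az":0.0107}]' 1
python3 -m handwheel '[{"x":0.0096,"y":0.19,"z":0,"ax":0,"ay":0,"az":0.0107},{"x":0.0096,"y":0.19,"z":0,"ax":0,"ay":0,"az":0.0107},{"x":0.0096,"y":0.19,"z":0,"ax":0,"ay":0,"az":0.0107},{"x":0.0096,"y":0.19,"z":0,"ax":0,"ay":0,"az":0.0107},{"x":0.0096,"y":0.19,"z":0,"ax":0,"ay":0,"az":0.0107},{"x":0.0096,"y":0.19,"z":0,"ax":0,"ay":0,"az":0.0107},{"x":0.0096,"y":0.19,"z":0,"ax":0,"ay":0,"az":0.0107},{"x":0.0096,"y":0.19,"z":0,"ax":0,"ay":0,"az":0.0107}]'
python3 -m handwheel '[{"x":0,"y":0,"z":0,"ax":0,"ay":0,"az":0},{"x":0,"y":0,"z":0,"ax":0,"ay":0,"az":0},{"x":0,"y":0,"z":-0.15,"ax":0,"ay":0,"az":0},{"x":0,"y":0,"z":-0.15,"ax":0,"ay":0,"az":0},{"x":0,"y":0,"z":-0.1,"ax":0,"ay":0,"az":0},{"x":0,"y":0,"z":0,"ax":0,"ay":0,"az":0},{"x":0,"y":0,"z":0,"ax":0,"ay":0,"az":0},{"x":0,"y":0,"z":0,"ax":0,"ay":0,"az":0}]'
python3 -c "from h import *;tool()"
```

```text
clock: 27.9
position: [518.8, -85.3, 130.4]
ee_rot: [0.998, 0.068, -0.0, -0.0]
contact_force: [0.3, -0.0, -0.4]
gripper_width: 85.2
grasp_force: 0.0
clock: 28.7
position: [534.1, 218.7, 130.3]
ee_rot: [0.991, 0.135, -0.0, 0.0]
contact_force: [0.3, -0.6, -0.3]
gripper_width: 85.4
grasp_force: 0.0
clock: 29.5
position: [535.5, 217.3, 52.2]
ee_rot: [0.991, 0.134, 0.001, -0.001]
contact_force: [0.1, 0.7, 0.4]
gripper_width: 85.1
grasp_force: 0.0
t 29.5 pos [535.5 217.3  52.2] yaw 15.4 down [ 0.002  0.001 -1.   ] w 85.1 gf 0.0 F [0.1 0.7 0.4] j [ 0.67  0.44 -0.3   0.   -0.83  1.17]
```

```bash
python3 -m handwheel '[{"x":0,"y":0,"z":-0.1,"ax":0,"ay":0,"az":0},{"x":0,"y":0,"z":-0.1,"ax":0,"ay":0,"az":0},{"x":0,"y":0,"z":-0.1,"ax":0,"ay":0,"az":0},{"x":0,"y":0,"z":-0.06,"ax":0,"ay":0,"az":0},{"x":0,"y":0,"z":-0.02,"ax":0,"ay":0,"az":0},{"x":0,"y":0,"z":0,"ax":0,"ay":0,"az":0},{"x":0,"y":0,"z":0,"ax":0,"ay":0,"az":0},{"x":0,"y":0,"z":0,"ax":0,"ay":0,"az":0}]' 1
python3 -m handwheel '[{"x":0,"y":0,"z":0,"ax":0,"ay":0,"az":0},{"x":0,"y":0,"z":0,"ax":0,"ay":0,"az":0},{"x":0,"y":0,"z":0,"ax":0,"ay":0,"az":0},{"x":0,"y":0,"z":0,"ax":0,"ay":0,"az":0},{"x":0,"y":0,"z":0,"ax":0,"ay":0,"az":0},{"x":0,"y":0,"z":0,"ax":0,"ay":0,"az":0},{"x":0,"y":0,"z":0,"ax":0,"ay":0,"az":0},{"x":0,"y":0,"z":0,"ax":0,"ay":0,"az":0}]' -1
python3 -c "from h import *;tool()"
```

```text
clock: 30.3
position: [535.2, 217.7, -24.3]
ee_rot: [0.991, 0.134, 0.001, -0.0]
contact_force: [0.4, 1.1, -0.1]
gripper_width: 85.4
grasp_force: 0.0
clock: 31.1
position: [535.0, 217.4, -24.5]
ee_rot: [0.991, 0.134, 0.001, -0.0]
contact_force: [-0.7, -1.0, 6.0]
gripper_width: 54.6
grasp_force: 66.2
t 31.1 pos [535.  217.4 -24.5] yaw 15.5 down [ 0.001  0.    -1.   ] w 54.6 gf 66.2 F [-0.7 -1.   6. ] j [ 0.67  0.55 -0.36  0.   -0.66  1.17]
```

```bash
python3 -m handwheel '[{"x":0,"y":0,"z":0.05,"ax":0,"ay":0,"az":0},{"x":0,"y":0,"z":0.1,"ax":0,"ay":0,"az":0},{"x":0,"y":0,"z":0.15,"ax":0,"ay":0,"az":0},{"x":0,"y":0,"z":0.15,"ax":0,"ay":0,"az":0},{"x":0,"y":0,"z":0.1,"ax":0,"ay":0,"az":0},{"x":0,"y":0,"z":0.05,"ax":0,"ay":0,"az":0},{"x":0,"y":0,"z":0,"ax":0,"ay":0,"az":0},{"x":0,"y":0,"z":0,"ax":0,"ay":0,"az":0}]'
python3 -m handwheel '[{"x":0.0121,"y":-0.115,"z":0,"ax":0,"ay":0,"az":-0.0111},{"x":0.0121,"y":-0.115,"z":0,"ax":0,"ay":0,"az":-0.0111},{"x":0.0121,"y":-0.115,"z":0,"ax":0,"ay":0,"az":-0.0111},{"x":0.0121,"y":-0.115,"z":0,"ax":0,"ay":0,"az":-0.0111},{"x":0.0121,"y":-0.115,"z":0,"ax":0,"ay":0,"az":-0.0111},{"x":0.0121,"y":-0.115,"z":0,"ax":0,"ay":0,"az":-0.0111},{"x":0.0121,"y":-0.115,"z":0,"ax":0,"ay":0,"az":-0.0111},{"x":0.0121,"y":-0.115,"z":0,"ax":0,"ay":0,"az":-0.0111}]'
python3 -m handwheel '[{"x":0.0121,"y":-0.115,"z":0,"ax":0,"ay":0,"az":-0.0111},{"x":0.0121,"y":-0.115,"z":0,"ax":0,"ay":0,"az":-0.0111},{"x":0.0121,"y":-0.115,"z":0,"ax":0,"ay":0,"az":-0.0111},{"x":0.0121,"y":-0.115,"z":0,"ax":0,"ay":0,"az":-0.0111},{"x":0.0121,"y":-0.115,"z":0,"ax":0,"ay":0,"az":-0.0111},{"x":0.0121,"y":-0.115,"z":0,"ax":0,"ay":0,"az":-0.0111},{"x":0.0121,"y":-0.115,"z":0,"ax":0,"ay":0,"az":-0.0111},{"x":0.0121,"y":-0.115,"z":0,"ax":0,"ay":0,"az":-0.0111}]'
python3 -m handwheel '[{"x":0,"y":0,"z":0,"ax":0,"ay":0,"az":0},{"x":0,"y":0,"z":-0.1,"ax":0,"ay":0,"az":0},{"x":0,"y":0,"z":-0.1,"ax":0,"ay":0,"az":0},{"x":0,"y":0,"z":-0.1,"ax":0,"ay":0,"az":0},{"x":0,"y":0,"z":-0.1,"ax":0,"ay":0,"az":0},{"x":0,"y":0,"z":0,"ax":0,"ay":0,"az":0},{"x":0,"y":0,"z":0,"ax":0,"ay":0,"az":0},{"x":0,"y":0,"z":0,"ax":0,"ay":0,"az":0}]'
python3 - <<'E'
from h import *
snap("b3",230,140,100,100,205,110,4)
E
```

```text
clock: 31.9
position: [533.5, 216.8, 93.4]
ee_rot: [0.991, 0.134, -0.001, 0.0]
contact_force: [-0.7, 0.1, -2.7]
gripper_width: 54.7
grasp_force: 65.4
clock: 32.7
position: [552.6, 32.0, 92.6]
ee_rot: [0.998, 0.064, -0.002, 0.0]
contact_force: [-0.8, 0.0, -2.5]
gripper_width: 55.1
grasp_force: 65.3
clock: 33.5
position: [571.9, -151.6, 92.4]
ee_rot: [1.0, -0.005, -0.002, -0.0]
contact_force: [0.6, 1.0, -2.8]
gripper_width: 54.7
grasp_force: 65.3
clock: 34.3
position: [574.0, -150.6, 15.4]
ee_rot: [1.0, -0.005, 0.001, 0.0]
contact_force: [0.5, -0.1, -1.9]
gripper_width: 54.9
grasp_force: 65.3
t 34.4 pos [ 574.  -150.7   15.7] yaw -0.5 down [ 0.002 -0.    -1.   ] w 54.8 gf 65.3 F [-0.4 -0.8 -2.8] j [ 0.02  0.51 -0.29  0.   -0.77  1.55]
```

View pics/b3.png

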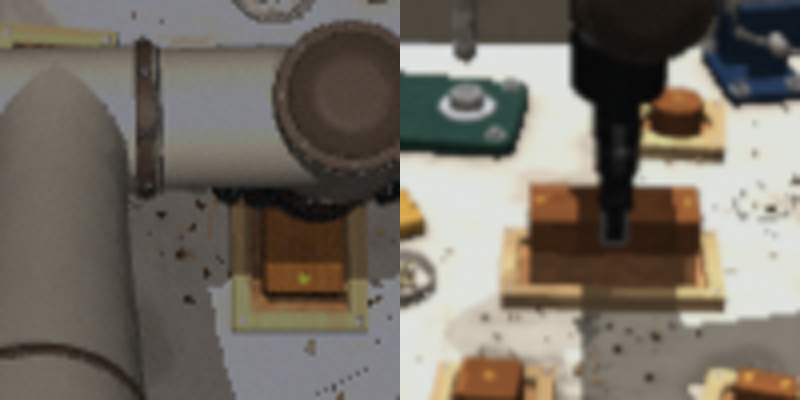

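The side view shows the long form level and centred over its cut-out, and the round form seated behind it. Now I'll lower, release and withdraw.

```bash
python3 -m handwheel '[{"x":0,"y":0,"z":-0.05,"ax":0,"ay":0,"az":0},{"x":0,"y":0,"z":-0.05,"ax":0,"ay":0,"az":0},{"x":0,"y":0,"z":-0.03,"ax":0,"ay":0,"az":0},{"x":0,"y":0,"z":-0.02,"ax":0,"ay":0,"az":0},{"x":0,"y":0,"z":-0.019,"ax":0,"ay":0,"az":0},{"x":0,"y":0,"z":0,"ax":0,"ay":0,"az":0},{"x":0,"y":0,"z":0,"ax":0,"ay":0,"az":0},{"x":0,"y":0,"z":0,"ax":0,"ay":0,"az":0}]'
python3 -m handwheel '[{"x":0,"y":0,"z":0,"ax":0,"ay":0,"az":0},{"x":0,"y":0,"z":0,"ax":0,"ay":0,"az":0},{"x":0,"y":0,"z":0,"ax":0,"ay":0,"az":0},{"x":0,"y":0,"z":0,"ax":0,"ay":0,"az":0},{"x":0,"y":0,"z":0.15,"ax":0,"ay":0,"az":0},{"x":0,"y":0,"z":0.2,"ax":0,"ay":0,"az":0},{"x":0,"y":0,"z":0.2,"ax":0,"ay":0,"az":0},{"x":0,"y":0,"z":0.2,"ax":0,"ay":0,"az":0}]' 1
python3 -m handwheel '[{"x":0,"y":0.2,"z":0,"ax":0,"ay":0,"az":0},{"x":0,"y":0.2,"z":0,"ax":0,"ay":0,"az":0},{"x":0,"y":0.2,"z":0,"ax":0,"ay":0,"az":0},{"x":0,"y":0.2,"z":0,"ax":0,"ay":0,"az":0},{"x":0,"y":0.2,"z":0,"ax":0,"ay":0,"az":0},{"x":0,"y":0.2,"z":0,"ax":0,"ay":0,"az":0},{"x":0,"y":0.2,"z":0,"ax":0,"ay":0,"az":0},{"x":0,"y":0.2,"z":0,"ax":0,"ay":0,"az":0}]'
python3 -m handwheel '[{"x":0,"y":0.2,"z":0,"ax":0,"ay":0,"az":0},{"x":0,"y":0.1,"z":0,"ax":0,"ay":0,"az":0},{"x":0,"y":0,"z":0,"ax":0,"ay":0,"az":0},{"x":0,"y":0,"z":0,"ax":0,"ay":0,"az":0},{"x":0,"y":0,"z":0,"ax":0,"ay":0,"az":0},{"x":0,"y":0,"z":0,"ax":0,"ay":0,"az":0},{"x":0,"y":0,"z":0,"ax":0,"ay":0,"az":0},{"x":0,"y":0,"z":0,"ax":0,"ay":0,"az":0}]'
python3 - <<'E'
from h import *
snap("b4",220,110,195,135,200,120,2)
h=cv2.cvtColor(cv2.imread("pics/b4_top.png"),cv2.COLOR_BGR2HSV); m=cv2.inRange(h,(3,146,80),(25,255,255)); k,l,st,ce=cv2.connectedComponentsWithStats(m)
for i in range(1,k):
    if st[i,4]>60 and 220<ce[i,0]<410 and 140<ce[i,1]<245:
        ys,xs=np.where(l==i); w=np.array([onz("top",u,v,42)[:2] for u,v in zip(xs,ys)],np.float32); print(st[i],cv2.minAreaRect(w))
E
```

```text
clock: 35.2
position: [573.1, -150.8, -18.5]
ee_rot: [1.0, -0.005, -0.0, 0.0]
contact_force: [-4.0, 1.6, 6.1]
gripper_width: 55.0
grasp_force: 66.3
clock: 36.0
position: [573.0, -150.8, 132.2]
ee_rot: [1.0, -0.005, -0.0, 0.0]
contact_force: [0.8, -0.3, -0.3]
gripper_width: 85.7
grasp_force: 0.0
clock: 36.8
position: [573.0, 170.9, 130.8]
ee_rot: [1.0, -0.005, 0.0, -0.0]
contact_force: [0.9, 0.0, -1.1]
gripper_width: 85.3
grasp_force: 0.0
clock: 37.6
position: [573.3, 228.5, 131.0]
ee_rot: [1.0, -0.005, 0.0, -0.0]
contact_force: [-0.1, -0.2, 0.3]
gripper_width: 85.3
grasp_force: 0.0
t 37.7 pos [573.2 228.8 130.9] yaw -0.6 down [ 0.  0. -1.] w 85.3 gf 0.0 F [-0.7 -0.3 -0.3] j [ 0.64  0.42 -0.1  -0.   -1.05  0.92]
[234 151  17  16 218] ((669.3184814453125, 36.57929229736328), (47.008243560791016, 44.35177993774414), 82.99717712402344)
[294 167  21  48 871] ((572.1188354492188, -149.30712890625), (139.77938842773438, 57.001258850097656), 1.5551378726959229)
[380 205  17  18 243] ((503.1690979003906, -388.2646789550781), (46.02291488647461, 49.602020263671875), 87.07657623291016)
[234 218  12  18 127] ((466.4718017578125, 41.28339385986328), (23.86562156677246, 47.48661422729492), 73.75955200195312)
```

View pics/b4.png

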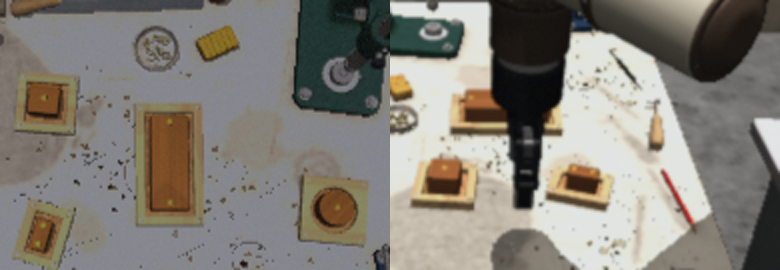

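The final picture shows all four forms flat in their own cut-outs, each measured within about 5 mm of its board's centre. The dish still stands at about (157,48) in the top crop, and the arm is clear. I'm handing in.

```bash
python3 -c "from bench import arm;print(arm.job_done())"
```

```text
the job is handed in; nothing more can be done
None
```

I handed the job in at about 38 s of the 115 s, with all four forms flat in their own cut-outs within about 5 mm of centre by the top camera and the rivet dish not touched; no verdict was returned.

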